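Right the fallen bottle and hold up the carrier

ROBOT

A 6-joint arm with a two-finger parallel gripper is mounted at the origin on a cart in front of the work surface, level with it; the furniture and walls round the work are solid. World frame = base frame: x ahead of the robot, y to its left, z up, the work surface at z = 0. Lengths are in mm, angles in rad, forces in N, time in s.
With the tool pointing down it reaches from about 325 to 1000 mm from the base axis. Payload 5.1 kg.
Tool frame: the origin (TCP) lies between the finger pads, 19 mm behind the fingertips; this is the grasp point; z points along the fingers, y is the line along which they close (so a half turn about z gives the same grasp; the last joint's range is limited). The gripper opens to 85 mm and grips with 20 to 120 N. Pads are 22 mm wide; open, the fingers measure 114 mm over their backs; the gripper's body (76 mm by 85 mm) begins 54 mm behind the grasp point. The pads swing forward as they close: fully open they stand 13 mm farther back than shut.
Start: joints at [1.252, 0.124, 1.65, -0, 1.367, -0.083], TCP at [151.876, 631.996, 250.022] pointing down, gripper open.
Joint ranges: [-2.61, 2.61], [-1.02, 2.33], [0.03, 2.71], [-1.35, 4.49], [0.32, 2.68], [-2.91, 2.91]. Speed limits (rad/s): [2.57, 2.57, 3.14, 3.14, 3.14, 3.14].

INTERFACE

Orientations are given as a unit quaternion [x, y, z, w].
In Python, from rig import sensors, optics, env gives the robot as it stands.
- The arm moves only by the tool arm_command, never from a script. Its argument "targets" is a list of rows, each a list of 4 numbers: the shift along the tool's x, y, z in mm, then the turn about the tool's z in rad. In form: [[x, y, z, turn], ...]. A call has 1 to 20 rows; each row shifts and turns the commanded pose from where the row before left it, along the tool's axes as they then stand; what a row does not reach is not made up. A row lasts 1/10 s, in which the tool goes at most 50 mm and 8.59 degrees, less where a joint would pass 70% of its speed; a pose out of reach is approached as far as the arm can. A call with a gripper value outside its range is refused whole. "gripper" is the opening, from 0 (shut) to 1 (fully open), set as the call begins (left out, the last holds). The fingers move at their own pace and stop on an object; the grip force is fixed at half the most. Time passes only in rows, so rows that do not move let the fingers close. It gives the time, the measured TCP pose, the force, the opening and the grip force at its end, in the units of the state.
- sensors.get_state(): the state, without advancing time (a new reading comes with each control period).
- optics.read_camera(name): name is "scene" or "top"; returns a dict with "pixels" (384x512x3 uint8, blue, green, red), "fx", "fy", "cx", "cy" (pixels), "dist_coeffs" ([k1, k2, p1, p2, k3] as OpenCV has them; the pictures are not rectified), "extrinsics" (4x4, takes a point from world to camera coordinates). Camera axes: x right, y up, looking along -z (the intrinsics and any distortion apply to the point x, -y, -z); pixel columns grow to the right and rows downward; lengths in mm; the calibration is good to about 2 mm. A picture is of the moment at which its call begins. There is no depth.
- env.finish_job(): hands the job in; it is judged then, once.
Trained networks look in a picture, given as the dict that the camera call returned (one of the last four; its "shot" number tells which), for a name from the list of things; names that differ only in an ending like _2 or _b are one class to them, and where a whole thing is asked for, a point or a joint stands for the part that bears it (a point fixed in the world has none). Each returns a list of dicts, best first, with "score" (0 to 1); they miss things now and then, are a little off and sometimes report something else, mostly with a low value. They report only what shows in the picture. A call takes as long as a camera call.
- optics.boxes_of(picture, target): "location" ([x, y, z] in mm, in world coordinates, good to about 4 mm: the middle of the surface that is visible of it).
- optics.masks_of(picture, target): "mask" (384x512 bool, what is visible of it).
The state is a dict: "clock": time; "joint_positions": joint angles; "qd": joint speeds; "joint_efforts": joint torques, N m; "position": TCP position; "tool_rot": TCP orientation; "contact_force": force on the tool from outside, world axes, zero at the start; "ft_torque": the same for the moment, N m; "grip_width": opening from 0.0 (shut) to 1.0 (fully open); "grasp_force": force on a finger pad.
Only numpy, scipy, OpenCV 4.12 (cv2) and the standard library are available. Lean on these libraries where they do the work, as an engineer would, in place of code of your own. Each camera call takes 0.05 s, during which the arm holds its last target. There are 200 camera calls.

TASK

The blue-capped reagent bottle has fallen over on the worktop: set it upright, fully down in the empty pocket of the blue two-bottle carrier, and let go of it while the carrier still stands on the worktop. Then take the carrier by its black handle, lift it so that its underside is about 15 cm above the worktop, and finish while still holding it there, level and still, with both bottles standing in their pockets. Leave the things standing round about where they are, and never tip the carrier or its red-capped bottle.

Things in the scene. Friction and masses are not known exactly. Their poses are not given: they have to be found in the camera images.
- blue_bottle: White reagent bottle with blue cap and blue band, a cylinder 44 mm in diameter, 95 mm tall, about 0.11 kg, loose; at first lying on its side on the worktop, cap pointing roughly left (+y); it can roll. Origin: centre of its base; its z axis runs from base to cap (vertical when it stands). Grasp across its 44 mm; it feels as wide as that over its whole length.
- carrier: Loose carrier, about 0.32 kg: blue block 92 mm (x) by 240 mm (y), top 20 mm above its origin. Origin: centre of its underside, at first on the worktop; y along its length, z up. Round pockets 56 mm wide, 10 mm deep at y = -80 mm (empty, right) and +80 mm (with the red-capped bottle). In the middle a black handle on two 9 mm steel posts 50 mm apart along y, top 146 mm above the origin.
- empty_pocket (a point): Centre of the floor of the empty pocket, 10 mm above the carrier's underside and 10 mm below the top of its block: where the centre of the blue-capped bottle's base belongs. Axes as the carrier's.
- full_pocket (a point): Centre of the floor of the pocket in which the red-capped bottle stands, 10 mm above the carrier's underside.
- handle_grip (a point): Centre of the carrier's black handle grip, a rounded bar 16 mm thick (carrier x), 66 mm long (carrier y), 22 mm high (z), 135 mm above the carrier's underside. Pinch it from above across its 16 mm (fingers closing along carrier x). The tops of the bottles reach 105 mm above the carrier's underside. Axes as the carrier's.
- red_bottle: White reagent bottle with red cap, 40 mm in diameter, 85 mm tall, about 0.075 kg, standing loose in the full pocket. Origin: centre of its base, z axis towards the cap.
- lab_timer: Bystander: white lab timer 68 x 62 x 18 mm lying loose on the worktop on the robot's side. Origin: centre of its underside.
- data_logger: Bystander: black handheld with keys, 135 x 68 x 17 mm, lying loose behind the carrier. Origin: centre of its underside; x along its length.
- orange_bottle: Bystander: small orange-capped bottle, 30 mm in diameter, 52 mm tall, standing loose on the far side of the work. Origin: centre of its base.

How it is judged (in metres and radians):
On the way, in this order (a step that is already met when the one before it is completed fails the run):
1. the blue-capped bottle stands in the empty pocket, let go, with the carrier still on the worktop (horizontal distance between blue_bottle and empty_pocket below 0.014 m and z of each of blue_bottle, red_bottle in the frame of carrier below 0.015 m and angle between the z axis of each of blue_bottle, red_bottle and the z axis of carrier, either way round below 0.12 rad and angle between each of blue_bottle, red_bottle's own z axis and vertical below 0.2 rad and contact force between the fingers and blue_bottle below 0.3 N and horizontal distance between red_bottle and full_pocket below 0.014 m and contact force between the fingers and red_bottle below 0.3 N and height (world z) of carrier below 0.006 m and linear speed of blue_bottle below 0.03 m/s), for 0.2 s.
2. the carrier is lifted clear of the worktop by its handle (height (world z) of carrier above 0.06 m and contact force between the fingers and carrier above 1 N), for 0.2 s.
At the end, for the whole second after the job is handed in: Held by its handle (TCP within 45 mm of the grip), carrier underside 110 to 200 mm up, tilt under 0.1 rad, slower than 20 mm/s and 0.1 rad/s; both bottles down in their pockets (14 mm, 0.12 rad), untouched by the fingers; the three bystanders within 30 mm of their places (horizontal distance between blue_bottle and empty_pocket below 0.014 m and z of each of blue_bottle, red_bottle in the frame of carrier below 0.015 m and angle between the z axis of each of blue_bottle, red_bottle and the z axis of carrier, either way round below 0.12 rad and angle between each of blue_bottle, red_bottle's own z axis and vertical below 0.2 rad and contact force between the fingers and blue_bottle below 0.3 N and horizontal distance between red_bottle and full_pocket below 0.014 m and contact force between the fingers and red_bottle below 0.3 N and height (world z) of carrier between 0.11 and 0.2 m and angle between carrier's own z axis and vertical below 0.1 rad and linear speed of carrier below 0.02 m/s and angular speed of carrier below 0.1 rad/s and linear speed of blue_bottle below 0.03 m/s and contact force between the fingers and carrier above 1 N and distance between the grasp point and handle_grip below 0.045 m and distance of each of lab_timer, data_logger, orange_bottle from where it was at the start of the episode below 0.03 m); the arm keeps its last pose, push and grip.
It fails at once if the carrier is tipped by more than 0.35 rad (angle between carrier's own z axis and vertical above 0.35 rad).
It fails at once if the red-capped bottle is tipped by more than 0.5 rad (angle between red_bottle's own z axis and vertical above 0.5 rad).
It fails at once if the lab timer is pushed more than 30 mm or knocked over (distance of lab_timer from where it was at the start of the episode above 0.03 m or angle between lab_timer's own z axis and vertical above 0.5 rad).
It fails at once if the data logger is pushed more than 30 mm or knocked over (distance of data_logger from where it was at the start of the episode above 0.03 m or angle between data_logger's own z axis and vertical above 0.5 rad).
It fails at once if the orange-capped bottle is pushed more than 30 mm or knocked over (distance of orange_bottle from where it was at the start of the episode above 0.03 m or angle between orange_bottle's own z axis and vertical above 0.5 rad).
It also fails if it takes over 58 s, if anything falls off the work surface, if the arm or the gripper's body presses on something with over 40 N, if the wrist force passes 120 N, or if a joint passes its speed limit or range.

## Working session

There is one attempt and no reset: what is moved stays moved. The work goes in short steps, Python scripts to look and compute and a tool call to move; the robot and the scene stay as the last step left them, time stands still between calls to the robot, and variables do not carry over. Pictures are saved under pics/ and viewed, at most 10 in all, crops included, and the job is handed in when it is done.

Besides the shell and the picture viewer there is one more tool, called after "Request:" as name([rows], argument=value, ...), one row to a line, values as JSON. arm_command: Moves the arm, as the interface text tells. Its arguments: {"type":"object","properties":{"targets":{"type":"array"},"gripper":{"type":"number"}},"required":["targets"]}

```bash
mkdir -p pics
cat > h.py <<'E'
import numpy as np, cv2
from rig import sensors, optics, env
def K(p): return np.array([[p['fx'],0,p['cx']],[0,p['fy'],p['cy']],[0,0,1.]]),np.array(p['dist_coeffs'],float)
def ray(p,uv):
    k,d=K(p);E=np.array(p['extrinsics']);R,t=E[:3,:3],E[:3,3]
    n=cv2.undistortPoints(np.array(uv,float).reshape(-1,1,2),k,d)[:,0]
    v=np.c_[n[:,0],-n[:,1],-np.ones(len(n))]@R
    return -R.T@t,v
def at_z(p,uv,z):
    c,v=ray(p,uv); return c+v*((z-c[2])/v[:,2])[:,None]
def proj(p,P):
    k,d=K(p);E=np.array(p['extrinsics']);c=np.atleast_2d(P)@E[:3,:3].T+E[:3,3]
    c=c*[1,-1,-1]
    return cv2.projectPoints(c,np.zeros(3),np.zeros(3),k,d)[0][:,0]
E
python3 - <<'E'
from h import *
np.set_printoptions(precision=1,suppress=True)
s=sensors.get_state();print(s['clock'],s['position'],s['tool_rot'],s['grip_width'])
for c in ('top','scene'):
    p=optics.read_camera(c);cv2.imwrite(f'pics/{c}0.png',p['pixels'])
    print(c,np.linalg.inv(np.array(p['extrinsics']))[:3,3])
    for n in ['blue_bottle','carrier','handle_grip','empty_pocket','red_bottle','lab_timer','data_logger','orange_bottle']:
        r=optics.boxes_of(p,n);m=optics.masks_of(p,n)
        print(n,[(round(x['score'],2),np.round(x['location'])) for x in r[:2]])
        if m:
            mm=m[0]['mask'];re=cv2.minAreaRect(np.argwhere(mm)[:,::-1].astype(np.float32))
            b=cv2.boxPoints(re);print('   px',re,'z0 corners',np.round(at_z(p,b,{'blue_bottle':22,'carrier':20,'handle_grip':146}.get(n,18))[:,:2]).tolist())
E
```

```text
0.0 [151.7 631.4 248.7] [ 0.1  1.  -0.  -0. ] 1.0010341804162584
top [ 275.9  -31.2 1334.4]
blue_bottle [(0.77, array([ 469., -227.,   40.]))]
   px ((316.4827880859375, 212.29310607910156), (15.36285400390625, 33.74576187133789), 66.80140686035156) z0 corners [[472.0, -170.0], [511.0, -262.0], [469.0, -279.0], [430.0, -186.0]]
carrier [(0.77, array([534.,  97.,  19.]))]
   px ((203.11471557617188, 191.71560668945312), (32.27874755859375, 81.79837799072266), 73.3007583618164) z0 corners [[545.0, 238.0], [615.0, 6.0], [522.0, -21.0], [453.0, 208.0]]
handle_grip [(0.68, array([ 678., -149.,   40.])), (0.6, array([532.,  98.,  23.]))]
   px ((202.82528686523438, 192.14015197753906), (32.27734375, 81.52525329589844), 73.0724868774414) z0 corners [[518.0, 213.0], [582.0, 4.0], [497.0, -21.0], [435.0, 185.0]]
empty_pocket [(0.78, array([536.,  96.,  19.]))]
   px ((202.95118713378906, 191.618408203125), (32.91999816894531, 84.1199951171875), 73.73979187011719) z0 corners [[547.0, 243.0], [617.0, 3.0], [522.0, -24.0], [452.0, 212.0]]
red_bottle [(0.67, array([506., 176.,  78.]))]
   px ((17
[... 1710 characters left out ...]
.0], [514.0, 152.0], [483.0, 173.0]]
lab_timer [(0.93, array([359., -92.,  16.]))]
   px ((225.25003051757812, 278.7500305175781), (28.284271240234375, 33.23401641845703), 45.0) z0 corners [[321.0, -68.0], [397.0, -47.0], [396.0, -120.0], [323.0, -137.0]]
data_logger [(0.91, array([699., -21.,  15.]))]
   px ((316.6585693359375, 194.57318115234375), (52.3002815246582, 22.372074127197266), 32.905242919921875) z0 corners [[653.0, 36.0], [730.0, 74.0], [734.0, -83.0], [662.0, -111.0]]
orange_bottle [(0.55, array([ 681., -158.,   34.])), (0.52, array([ 460., -234.,   38.]))]
   px ((353.5, 221.5), (21.0, 13.0), 90.0) z0 corners [[707.0, -116.0], [731.0, -136.0], [677.0, -184.0], [654.0, -165.0]]
```

Run:
```python
import cv2
a=cv2.imread('pics/scene0.png')[110:330,150:410];cv2.imwrite('pics/s0c.png',cv2.resize(a,None,fx=3,fy=2.7,interpolation=cv2.INTER_CUBIC)[:600,:800])
a=cv2.imread('pics/top0.png')[110:280,140:370];cv2.imwrite('pics/t0c.png',cv2.resize(a,None,fx=3.4,fy=3.4,interpolation=cv2.INTER_CUBIC))
```

```text
(no output)
```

View pics/s0c.png

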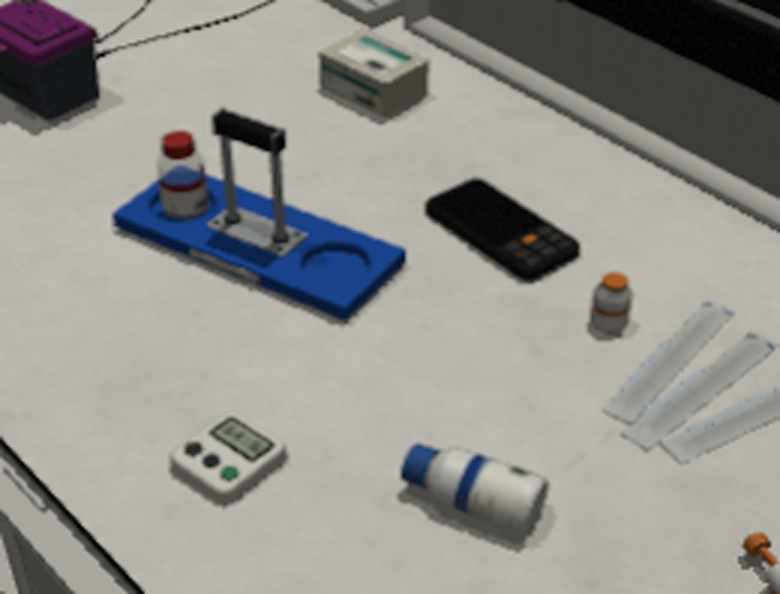

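View pics/t0c.png

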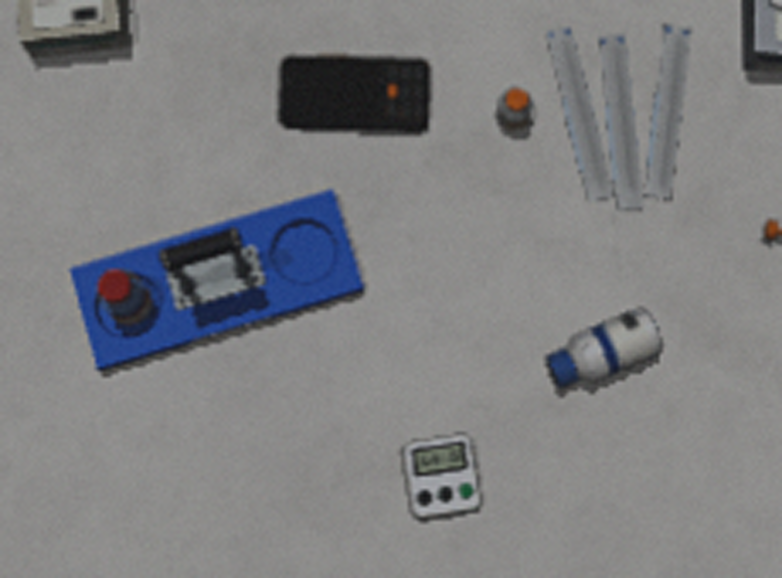

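```bash
cat >> h.py <<'E'
from scipy.spatial.transform import Rotation as Ro
def go(xyz,ydir=None):
    s=sensors.get_state();R=Ro.from_quat(s['tool_rot']).as_matrix()
    d=R.T@(np.array(xyz,float)-s['position'])
    print('clock',round(s['clock'],2),'pos',np.round(s['position'],1),'z axis',np.round(R[:,2],3),'y',np.round(R[:,1],3),'q6',round(s['joint_positions'][5],2),'F',np.round(s['contact_force'],1),'grip',round(s['grip_width'],3),round(s['grasp_force'],1))
    t=0
    if ydir is not None:
        a=R[:2,:2].T@np.array(ydir,float) ; t=np.arctan2(-a[0],a[1]); t=(t+np.pi/2)%np.pi-np.pi/2
    c,n=np.cos(t),np.sin(t); d2=np.array([[c,n,0],[-n,c,0],[0,0,1]])@d
    print('shift before turn',np.round(d,1),'turn',round(t,3),'shift after turn',np.round(d2,1))
E
python3 - <<'E'
from h import *
go([480,250,250]);go([457.5,-195.6,150],[.92,.39])
E
```

```text
clock 1.7 pos [151.9 632.  250. ] z axis [ 0.  0. -1.] y [0.234 0.972 0.   ] q6 -0.08 F [-0.3 -0.2  1.2] grip 1.001 0.0
shift before turn [-408.3 -294.8    0. ] turn 0 shift after turn [-408.3 -294.8    0. ]
clock 1.7 pos [151.9 632.  250. ] z axis [ 0.  0. -1.] y [0.234 0.972 0.   ] q6 -0.08 F [-0.3 -0.2  1.2] grip 1.001 0.0
shift before turn [-490.5 -733.3  100. ] turn 0.934 shift after turn [-881.3  -41.7  100. ]
```

Request:
arm_command([
  [-15, -11, 0, 0],
  [-32, -23, 0, 0],
  [-36, -26, 0, 0],
  [-36, -26, 0, 0],
  [-36, -26, 0, 0],
  [-36, -26, 0, 0],
  [-36, -26, 0, 0],
  [-36, -26, 0, 0],
  [-36, -26, 0, 0],
  [-36, -26, 0, 0],
  [-36, -26, 0, 0],
  [-25, -18, 0, 0],
  [-12, -9, 0, 0],
  [0, 0, 0, 0.13],
  [0, 0, 0, 0.14],
  [0, 0, 0, 0.14],
  [0, 0, 0, 0.14],
  [0, 0, 0, 0.14],
  [0, 0, 0, 0.14],
  [0, 0, 0, 0.1],
])

```text
clock: 3.7
position: [479.1, 249.9, 250.0]
tool_rot: [0.552, 0.834, -0.0, -0.0]
contact_force: [0.1, 1.1, 0.3]
grip_width: 0.999
grasp_force: 0.0
```

Run:
```python
from h import *
go([457.5,-195.6,90],[.92,.39])
```

```text
clock 3.7 pos [479.1 249.9 250. ] z axis [-0.  0. -1.] y [ 0.921  0.39  -0.   ] q6 -0.02 F [0.1 1.1 0.3] grip 0.999 0.0
shift before turn [-401.8 -193.7  159.9] turn -0.0 shift after turn [-401.8 -193.7  159.9]
```

Request:
arm_command([
  [-18, -9, 0, 0],
  [-34, -16, 0, 0],
  [-36, -17, 0, 0],
  [-36, -17, 0, 0],
  [-36, -17, 0, 0],
  [-36, -17, 0, 0],
  [-36, -17, 10, 0],
  [-36, -17, 20, 0],
  [-36, -17, 25, 0],
  [-36, -18, 30, 0],
  [-34, -17, 30, 0],
  [-18, -9, 25, 0],
  [-10, -6, 20, 0],
  [0, 0, 0, 0],
])

```text
clock: 5.1
position: [457.2, -195.6, 86.9]
tool_rot: [0.551, 0.834, -0.0, -0.003]
contact_force: [-0.4, 0.4, -0.9]
grip_width: 1.004
grasp_force: 0.0
```

Run:
```python
from h import *
go([457.5,-195.6,22],[.92,.39])
p=optics.read_camera('scene')
m=optics.masks_of(p,'blue_bottle')[0]['mask'];b=cv2.boxPoints(cv2.minAreaRect(np.argwhere(m)[:,::-1].astype(np.float32)))
print(np.round(at_z(p,b,22)),optics.boxes_of(p,'blue_bottle')[0])
# project predicted cylinder ends
for v in proj(p,[[457.5,-195.6,22],[470,-225,22],[489,-269,22],[451,-181,22]]): cv2.circle(p['pixels'],tuple(int(round(x)) for x in v),1,(0,0,255),-1)
cv2.imwrite('pics/s1.png',cv2.resize(p['pixels'][180:340,200:400],None,fx=3.5,fy=3.5))
```

```text
clock 5.1 pos [ 457.2 -195.6   86.9] z axis [-0.006  0.003 -1.   ] y [ 0.92   0.392 -0.004] q6 -0.92 F [-0.4  0.4 -0.9] grip 1.004 0.0
shift before turn [-0.4  0.6 64.9] turn 0.002 shift after turn [-0.4  0.6 64.9]
[[ 425. -194.   22.]
 [ 477. -163.   22.]
 [ 515. -262.   22.]
 [ 463. -287.   22.]] {'location': [462.1, -235.3, 35.6], 'score': 0.85}
```

View pics/s1.png

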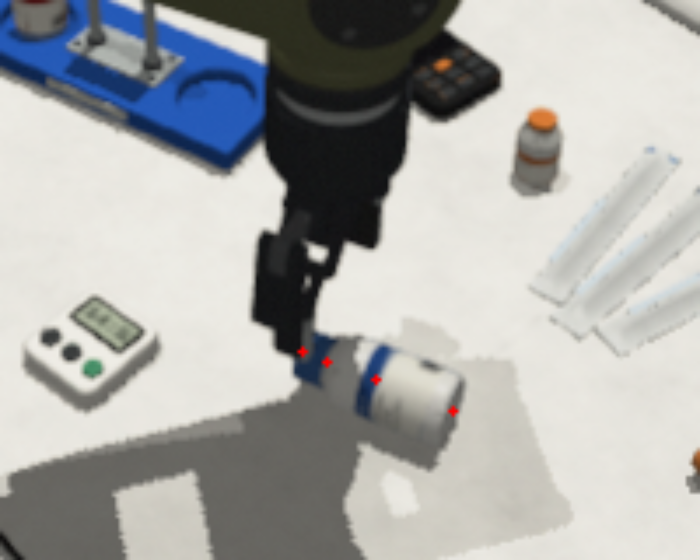

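Request:
arm_command([
  [-1, 0, 15, 0],
  [-1, 0, 20, 0],
  [0, 0, 18, 0],
  [0, 0, 8, 0],
  [0, 0, 2, 0],
  [0, 0, 0, 0],
])

```text
clock: 5.85
position: [460.9, -197.6, 27.4]
tool_rot: [0.55, 0.835, 0.0, 0.0]
contact_force: [0.5, 0.1, -0.1]
grip_width: 1.0
grasp_force: 0.0
```

Request:
arm_command([
  [0, 0, 0, 0],
  [0, 0, 0, 0],
  [0, 0, 0, 0],
  [0, 0, 0, 0],
  [0, 0, 0, 0],
  [0, 0, 0, 0],
  [0, 0, 0, 0],
], gripper=0.45)

```text
clock: 6.55
position: [461.3, -198.2, 28.3]
tool_rot: [0.55, 0.835, 0.0, 0.001]
contact_force: [-1.0, 0.2, 4.0]
grip_width: 0.496
grasp_force: 60.6
```

Request:
arm_command([
  [0, 0, -8, 0],
  [0, 0, -15, 0],
  [0, 0, -18, 0],
  [0, 0, -15, 0],
  [0, 0, -6, 0],
  [0, 0, 0, 0],
])

```text
clock: 7.15
position: [461.1, -198.1, 90.2]
tool_rot: [0.55, 0.835, 0.0, 0.001]
contact_force: [-0.1, 0.6, -1.4]
grip_width: 0.493
grasp_force: 60.7
```

```bash
cat >> h.py <<'E'
def snap(f,box,k=3.5,cam='scene'):
    p=optics.read_camera(cam);x0,x1,y0,y1=box
    cv2.imwrite(f,cv2.resize(p['pixels'][y0:y1,x0:x1],None,fx=k,fy=k,interpolation=cv2.INTER_CUBIC));return p
E
python3 - <<'E'
from h import *
go([457.5,-195.6,85]);snap('pics/s2.png',(200,400,180,340))
E
```

```text
clock 7.15 pos [ 461.1 -198.1   90.2] z axis [ 0.002 -0.001 -1.   ] y [0.919 0.394 0.001] q6 -0.92 F [-0.1  0.6 -1.4] grip 0.493 60.7
shift before turn [ 3.7 -2.3  5.2] turn 0 shift after turn [ 3.7 -2.3  5.2]
```

View pics/s2.png

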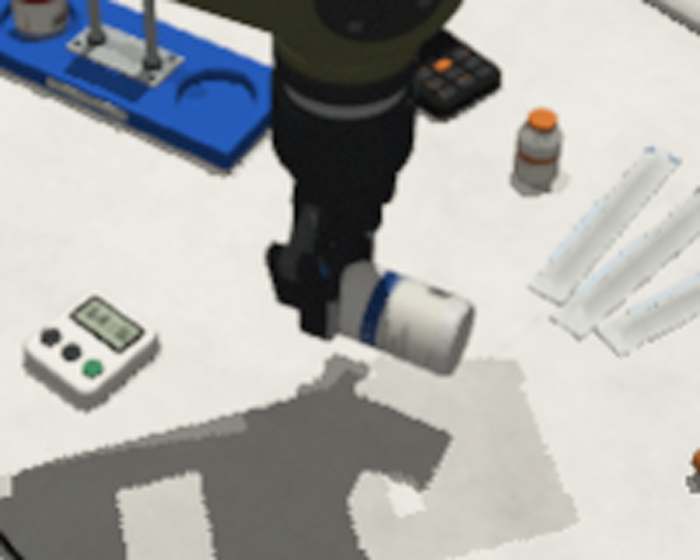

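Request:
arm_command([
  [0, 0, 0, 0],
  [0, 0, 0, 0],
], gripper=0.485)

```text
clock: 7.4
position: [459.9, -197.4, 88.1]
tool_rot: [0.55, 0.835, -0.0, -0.001]
contact_force: [-0.7, -0.3, -1.3]
grip_width: 0.494
grasp_force: 60.7
```

Request:
arm_command([
  [0, 0, 0, 0],
  [0, 0, 0, 0],
], gripper=0.495)

```text
clock: 7.6
position: [460.3, -197.6, 88.6]
tool_rot: [0.55, 0.835, -0.0, -0.0]
contact_force: [0.0, 0.4, -1.2]
grip_width: 0.499
grasp_force: 51.2
```

Request:
arm_command([
  [0, 0, 0, 0],
  [0, 0, 0, 0],
], gripper=0.505)

```text
clock: 7.8
position: [460.5, -197.8, 89.1]
tool_rot: [0.55, 0.835, -0.0, -0.0]
contact_force: [-0.2, -0.2, -1.8]
grip_width: 0.503
grasp_force: 24.5
```

Request:
arm_command([
  [0, 0, 0, 0],
  [0, 0, 0, 0],
], gripper=0.51)

```text
clock: 8.0
position: [460.6, -197.8, 89.2]
tool_rot: [0.55, 0.835, 0.0, 0.0]
contact_force: [0.8, 0.2, -2.1]
grip_width: 0.512
grasp_force: 13.3
```

Request:
arm_command([
  [0, 0, 0, 0],
  [0, 0, 0, 0],
], gripper=0.5125)

```text
clock: 8.2
position: [460.6, -197.8, 89.2]
tool_rot: [0.55, 0.835, -0.0, 0.0]
contact_force: [0.1, -0.5, -1.2]
grip_width: 0.514
grasp_force: 4.7
```

```bash
cat >> h.py <<'E'
def bot():
    p=optics.read_camera('scene');m=optics.masks_of(p,'blue_bottle')
    if not m: print('no mask');return
    q=np.argwhere(m[0]['mask'])[:,::-1];print('mask n',len(q),'bbox',q.min(0),q.max(0),'mean',q.mean(0).round(1));return p
E
python3 - <<'E'
from h import *
bot()
E
```

```text
mask n 871 bbox [294 258] [328 298] mean [310.2 278.8]
```

Request:
arm_command([
  [0, 0, 0, 0],
  [0, 0, 0, 0],
])

```text
clock: 8.5
position: [460.6, -197.8, 89.1]
tool_rot: [0.55, 0.835, -0.0, 0.0]
contact_force: [-0.7, 0.5, -0.9]
grip_width: 0.517
grasp_force: 4.5
```

Run:
```python
from h import *
bot();snap('pics/s3.png',(200,400,180,340))
```

```text
mask n 678 bbox [289 259] [316 299] mean [302.8 281.7]
```

View pics/s3.png

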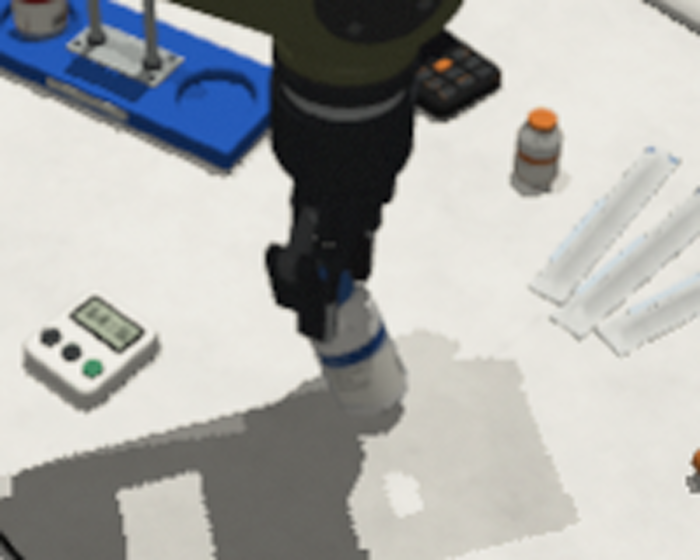

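Request:
arm_command([
  [0, 0, 0, 0],
  [0, 0, 0, 0],
  [0, 0, 0, 0],
], gripper=0.5135)

```text
clock: 8.95
position: [460.6, -197.8, 89.2]
tool_rot: [0.55, 0.835, -0.0, 0.0]
contact_force: [0.2, -0.0, -1.3]
grip_width: 0.514
grasp_force: 2.5
```

Run:
```python
from h import *
bot()
```

```text
mask n 700 bbox [288 257] [315 299] mean [302.2 281.2]
```

Request:
arm_command([
  [0, 0, 2, 0],
  [0, 0, 2, 0],
  [0, 0, 0, 0],
])

```text
clock: 9.35
position: [461.0, -198.0, 85.6]
tool_rot: [0.55, 0.835, 0.0, 0.001]
contact_force: [-0.9, 0.6, 3.3]
grip_width: 0.518
grasp_force: 3.1
```

Request:
arm_command([
  [0, 0, 2, 0],
  [0, 0, 2, 0],
  [0, 0, 0, 0],
])

```text
clock: 9.65
position: [460.7, -197.7, 81.0]
tool_rot: [0.55, 0.835, 0.0, 0.0]
contact_force: [0.3, -0.5, 3.8]
grip_width: 0.514
grasp_force: 3.5
```

Run:
```python
from h import *
bot()
```

```text
mask n 578 bbox [290 261] [315 298] mean [302.8 282.1]
```

Request:
arm_command([
  [-5, 0, 0, 0],
  [-6, 0, 0, 0],
  [-6, 0, 0, 0],
  [-3, 0, 0, 0],
  [0, 0, 0, 0],
])

```text
clock: 10.25
position: [468.1, -216.5, 80.5]
tool_rot: [0.551, 0.835, -0.0, -0.001]
contact_force: [0.2, -0.4, -1.2]
grip_width: 0.511
grasp_force: 3.3
```

Run:
```python
from h import *
bot();snap('pics/s4.png',(200,400,180,340))
```

```text
mask n 623 bbox [292 263] [317 301] mean [306.4 284.9]
```

View pics/s4.png

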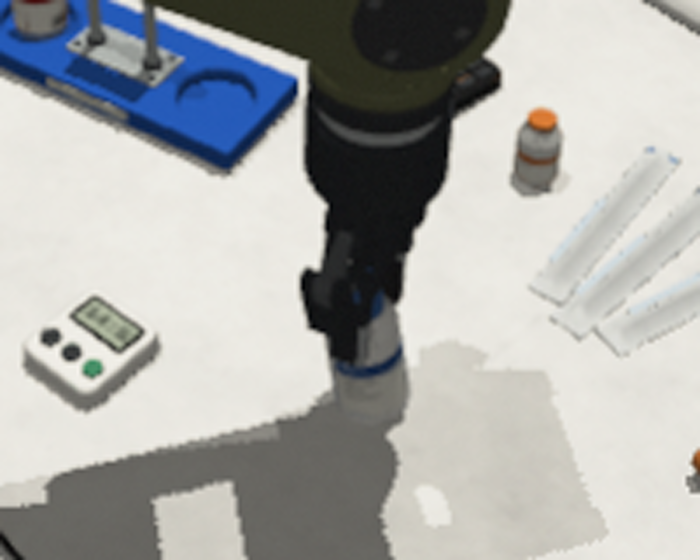

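Request:
arm_command([
  [-2, 0, 0, 0],
  [-1, 0, 0, 0],
  [0, 0, 0, 0],
])

```text
clock: 10.7
position: [469.7, -219.0, 81.2]
tool_rot: [0.55, 0.835, -0.0, 0.0]
contact_force: [0.4, 0.5, -1.8]
grip_width: 0.513
grasp_force: 3.2
```

Request:
arm_command([
  [0, 0, 0, 0],
  [0, 0, 0, 0],
  [0, 0, 0, 0],
  [0, 0, 0, 0],
], gripper=0.56)

```text
clock: 11.1
position: [469.8, -218.9, 81.3]
tool_rot: [0.55, 0.835, 0.0, 0.0]
contact_force: [0.6, 0.7, -0.4]
grip_width: 0.562
grasp_force: 0.0
```

Run:
```python
from h import *
go([557,31,120],[.957,.29]);bot();snap('pics/s5.png',(200,400,180,340))
```

```text
clock 11.1 pos [ 469.8 -218.9   81.3] z axis [ 0. -0. -1.] y [0.919 0.394 0.   ] q6 -0.94 F [ 0.6  0.7 -0.4] grip 0.562 0.0
shift before turn [195.3 178.7 -38.7] turn 0.111 shift after turn [213.9 156.  -38.7]
mask n 250 bbox [347 210] [360 232] mean [353.7 221.7]
```

View pics/s5.png

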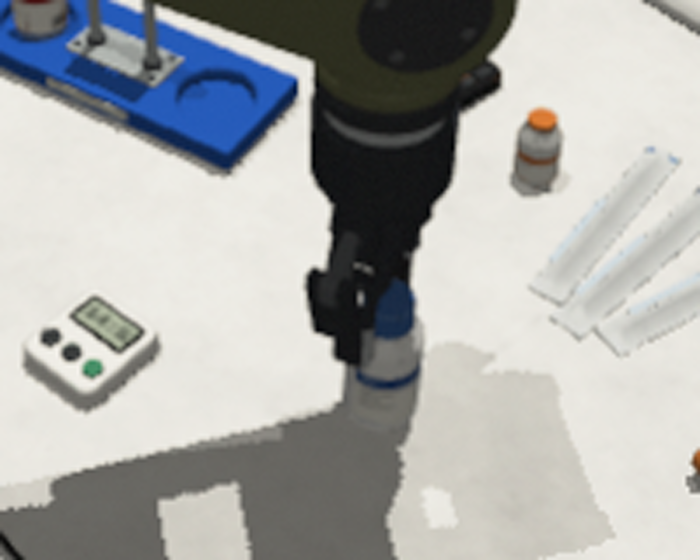

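Run:
```python
from h import *
p=optics.read_camera('scene')
def f(x,y): return (200+x/3.5,180+y/3.5)
print(at_z(p,[f(397,285)],92),at_z(p,[f(388,375)],50),at_z(p,[f(380,415)],12), at_z(p,[f(358,340)],62))
print([ (r['score'],r['location']) for r in optics.boxes_of(p,'blue_bottle')])
print(proj(p,[[469.8,-218.9,z] for z in (0,50,81,95)]))
```

```text
[[ 483.74047662 -223.89031021   92.        ]] [[ 460.82658032 -243.26392258   50.        ]] [[ 459.63517646 -240.41061069   12.        ]] [[ 458.01086944 -221.01615301   62.        ]]
[(0.98, [463.4, -241.9, 52.6])]
[[304.68464458 293.10040128]
 [305.64410276 277.42967477]
 [306.2728787  267.18667522]
 [306.56594274 262.41975711]]
```

Request:
arm_command([
  [-3, 0, 1, 0],
  [-3, 0, 2, 0],
  [-3, 0, 2, 0],
  [0, 0, 0, 0],
])

```text
clock: 11.75
position: [473.1, -227.5, 75.7]
tool_rot: [0.551, 0.835, -0.0, -0.0]
contact_force: [-0.5, 0.0, -0.0]
grip_width: 0.56
grasp_force: 0.0
```

Request:
arm_command([
  [0, 0, 0, 0],
  [0, 0, 0, 0],
  [0, 0, 0, 0],
  [0, 0, 0, 0],
], gripper=0.45)

```text
clock: 12.15
position: [473.2, -227.1, 76.1]
tool_rot: [0.55, 0.835, -0.0, 0.0]
contact_force: [0.4, 0.4, 0.1]
grip_width: 0.499
grasp_force: 61.1
```

Request:
arm_command([
  [0, 0, -10, 0],
  [0, 0, -20, 0],
  [0, 0, -20, 0],
  [0, 0, -10, 0],
  [0, 0, 0, 0],
])

```text
clock: 12.65
position: [474.2, -227.7, 138.3]
tool_rot: [0.55, 0.835, 0.0, 0.002]
contact_force: [0.1, -1.3, -1.0]
grip_width: 0.499
grasp_force: 61.0
```

Run:
```python
from h import *
go([557,31,136],[.957,.29]);bot();snap('pics/s6.png',(200,400,180,340))
p=optics.read_camera('top')
m=optics.masks_of(p,'carrier')[0]['mask'];b=cv2.boxPoints(cv2.minAreaRect(np.argwhere(m)[:,::-1].astype(np.float32)));print(np.round(at_z(p,b,20)))
cv2.imwrite('pics/t6.png',cv2.resize(p['pixels'][110:280,140:370],None,fx=3.4,fy=3.4))
```

```text
clock 12.65 pos [ 474.2 -227.7  138.3] z axis [ 0.003 -0.002 -1.   ] y [0.919 0.394 0.002] q6 -0.95 F [ 0.1 -1.3 -1. ] grip 0.499 61.0
shift before turn [205.2 178.1   2. ] turn 0.111 shift after turn [223.6 154.3   2. ]
mask n 537 bbox [299 243] [323 283] mean [312.6 267.1]
[[540. 237.  20.]
 [614.   9.  20.]
 [522. -19.  20.]
 [450. 206.  20.]]
```

View pics/s6.png

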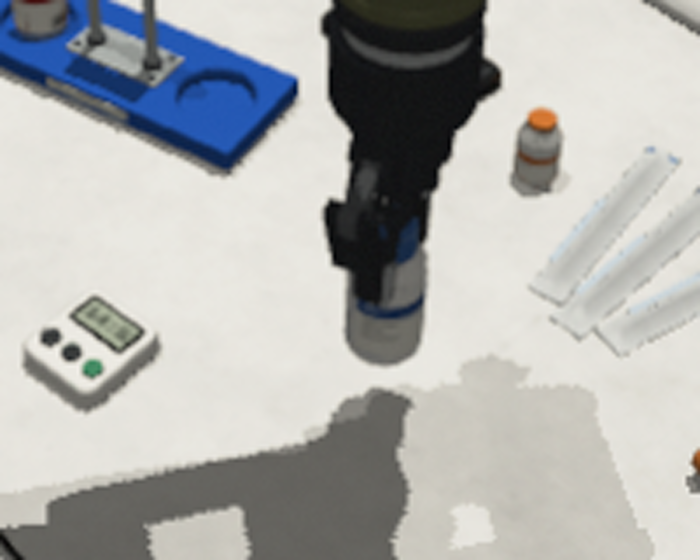

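Run:
```python
from h import *
p=optics.read_camera('scene')
f=lambda c:[((x-200)*3.5,(y-180)*3.5) for x,y in c]
a=np.linspace(0,2*np.pi,24)
for k in (0,-4,-8):
    c=np.array([474.2,-227.7])+k*np.array([-.394,.919])
    q=np.array(f(proj(p,[[c[0]+22*np.cos(t),c[1]+22*np.sin(t),62] for t in a])))
    print(k,q.min(0),q.max(0))
```

```text
0 [348.18195977 302.94729069] [425.87146157 363.27721661]
-4 [354.64323651 305.31850609] [432.47413721 365.83249972]
-8 [361.1247203  307.69725731] [439.0977565  368.39628274]
```

Run:
```python
from h import *
p=optics.read_camera('top');print(at_z(p,[(140+304/3.4,110+252/3.4)],20))
p=optics.read_camera('scene');print(at_z(p,[(150+336/3,110+258/2.7),(261.7,206.3)],20))
```

```text
[[555.93474275  30.53451134  20.        ]]
[[561.41445773  31.97086787  20.        ]
 [559.11419902  30.3297205   20.        ]]
```

Request:
arm_command([
  [0, 0, 0, 0.06],
  [0, 0, 0, 0.051],
  [10, 7, 0, 0],
  [20, 14, 0, 0],
  [28, 19, 0, 0],
  [30, 21, 0, 0],
  [30, 21, 0, 0],
  [30, 21, 0, 0],
  [28, 19, 0, 0],
  [22, 15, 0, 0],
  [14, 10, 0, 0],
  [8, 5, 0, 0],
  [4, 2, 0, 0],
  [0, 0, 0, 0],
  [0, 0, 0, 0],
])

```text
clock: 14.55
position: [555.4, 31.3, 136.0]
tool_rot: [0.596, 0.803, -0.0, -0.0]
contact_force: [0.6, 0.4, -1.5]
grip_width: 0.502
grasp_force: 61.1
```

Run:
```python
from h import *
go([557,31,88],[.957,.29])
p=snap('pics/s7.png',(180,340,120,280),3.5)
a=np.linspace(0,2*np.pi,24);s=sensors.get_state()['position']
for z in (138-76,):
    q=proj(p,[[s[0]+22*np.cos(t),s[1]+22*np.sin(t),s[2]-76] for t in a]);q=(q-[180,120])*3.5;print(q.min(0),q.max(0))
```

```text
clock 14.55 pos [555.4  31.3 136. ] z axis [-0. -0. -1.] y [ 0.957  0.289 -0.   ] q6 -0.33 F [ 0.6  0.4 -1.5] grip 0.502 61.1
shift before turn [-0.8  1.4 48. ] turn -0.001 shift after turn [-0.8  1.4 48. ]
[247.8667861  239.69636246] [311.7782849  281.21610544]
```

View pics/s7.png

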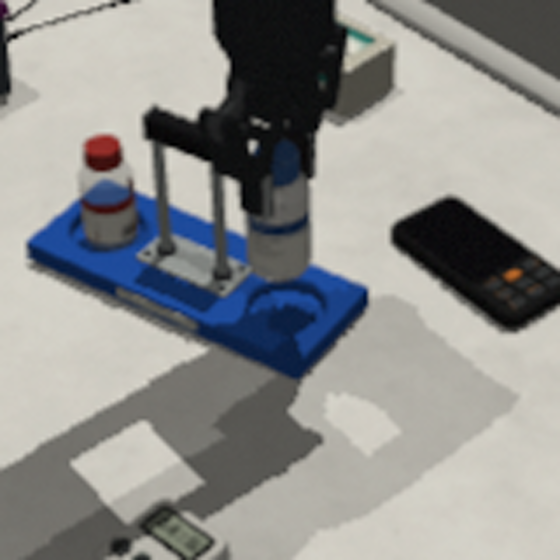

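Request:
arm_command([
  [-1, 1, 8, 0],
  [-1, 1, 12, 0],
  [0, 0, 12, 0],
  [0, 0, 8, 0],
  [0, 0, 4, 0],
  [0, 0, 0, 0],
])

```text
clock: 15.2
position: [557.4, 30.5, 90.9]
tool_rot: [0.596, 0.803, -0.001, -0.001]
contact_force: [0.1, -0.4, -0.9]
grip_width: 0.498
grasp_force: 61.1
```

Request:
arm_command([
  [0, 0, 2, 0],
  [0, 0, 1, 0],
  [0, 0, 1, 0],
  [0, 0, 0, 0],
])

```text
clock: 15.6
position: [558.2, 30.5, 88.3]
tool_rot: [0.596, 0.803, 0.0, 0.0]
contact_force: [-0.7, -1.0, -1.4]
grip_width: 0.499
grasp_force: 61.1
```

Request:
arm_command([
  [0, 0, 1, 0],
  [0, 0, 1, 0],
  [0, 0, 1, 0],
  [0, 0, 0, 0],
  [0, 0, 0, 0],
])

```text
clock: 16.1
position: [558.4, 30.5, 86.1]
tool_rot: [0.596, 0.803, -0.0, 0.0]
contact_force: [-2.4, -0.2, 4.8]
grip_width: 0.498
grasp_force: 61.9
```

Request:
arm_command([
  [0, 0, 0, 0],
  [0, 0, 0, 0],
  [0, 0, 0, 0],
  [0, 0, 0, 0],
], gripper=0.7)

```text
clock: 16.5
position: [558.1, 30.5, 84.9]
tool_rot: [0.596, 0.803, -0.0, -0.0]
contact_force: [-0.0, 0.1, 0.9]
grip_width: 0.699
grasp_force: 0.0
```

Request:
arm_command([
  [0, 0, -8, 0],
  [0, 0, -15, 0],
  [0, 0, -25, 0],
  [0, 0, -35, 0],
  [0, 0, -30, 0],
  [0, 0, -15, 0],
  [0, 0, 0, 0],
])

```text
clock: 17.2
position: [559.9, 30.5, 217.1]
tool_rot: [0.596, 0.803, 0.002, 0.003]
contact_force: [-0.1, 0.5, 0.6]
grip_width: 0.701
grasp_force: 0.0
```

Run:
```python
from h import *
go([533,107.5,200],[.957,.29])
p=snap('pics/s8.png',(180,340,120,280),3.5)
g=lambda uv:(180+uv[0]/3.5,120+uv[1]/3.5)
print('handle ends (s7 view) at z135',at_z(p,[g((152,125)),g((218,150))],135))
for n in('blue_bottle','red_bottle'):print(n,optics.boxes_of(p,n)[:1])
```

```text
clock 17.2 pos [559.9  30.5 217.1] z axis [ 0.007 -0.    -1.   ] y [0.957 0.29  0.006] q6 -0.34 F [-0.1  0.5  0.6] grip 0.701 0.0
shift before turn [81.5 -3.5 16.9] turn -0.0 shift after turn [81.5 -3.5 16.9]
handle ends (s7 view) at z135 [[524.66636265 129.3034098  135.        ]
 [541.45340827  77.19329177 135.        ]]
blue_bottle [{'location': [547.2, 19.9, 69.7], 'score': 0.85}]
red_bottle [{'location': [505.7, 170.2, 58.5], 'score': 0.56}]
```

View pics/s8.png

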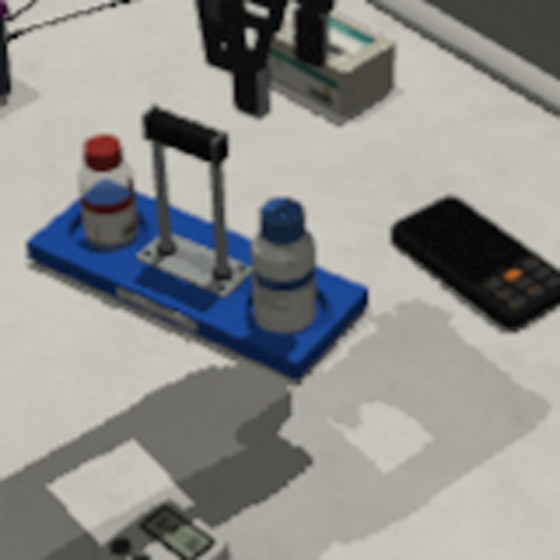

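Request:
arm_command([
  [8, 0, 0, 0],
  [18, -1, 0, 0],
  [22, -1, 0, 0],
  [18, -1, 0, 0],
  [8, 0, 0, 0],
  [4, 0, 0, 0],
  [0, 0, 0, 0],
])

```text
clock: 18.05
position: [532.4, 104.5, 212.5]
tool_rot: [0.596, 0.803, -0.0, -0.0]
contact_force: [0.3, 0.0, 0.2]
grip_width: 0.698
grasp_force: 0.0
```

Run:
```python
from h import *
p=optics.read_camera('top');print(at_z(p,[(140+203/3.4,110+258/3.4)],144))
p=optics.read_camera('scene');print(at_z(p,[(180+186/3.5,120+134/3.5)],137))
go([534,104,136],[.957,.29])
```

```text
[[525.03071441 104.11209178 144.        ]]
[[534.50286188 103.48713533 137.        ]]
clock 18.15 pos [532.7 103.9 212.9] z axis [-0. -0. -1.] y [ 0.957  0.289 -0.   ] q6 -0.2 F [ 0.  -0.3  0.9] grip 0.7 0.0
shift before turn [-0.3  1.3 76.9] turn -0.001 shift after turn [-0.3  1.3 76.9]
```

Request:
arm_command([
  [0, -1, 10, 0],
  [0, 0, 18, 0],
  [0, 0, 20, 0],
  [0, 0, 15, 0],
  [0, 0, 9, 0],
  [0, 0, 5, 0],
  [0, 0, 0, 0],
])

```text
clock: 18.85
position: [531.5, 103.9, 135.5]
tool_rot: [0.596, 0.803, -0.0, -0.0]
contact_force: [-0.2, -0.4, -0.2]
grip_width: 0.701
grasp_force: 0.0
```

Run:
```python
from h import *
go([531,104,136])
```

```text
clock 18.85 pos [531.5 103.9 135.5] z axis [-0.001 -0.    -1.   ] y [ 0.957  0.29  -0.001] q6 -0.2 F [-0.2 -0.4 -0.2] grip 0.701 0.0
shift before turn [ 0.3 -0.4 -0.5] turn 0 shift after turn [ 0.3 -0.4 -0.5]
```

Request:
arm_command([
  [0, 0, 0, 0],
  [0, 0, 0, 0],
  [0, 0, 0, 0],
], gripper=0.4)

```text
clock: 19.15
position: [532.2, 104.1, 137.0]
tool_rot: [0.596, 0.803, 0.001, 0.001]
contact_force: [0.8, -0.3, 0.5]
grip_width: 0.401
grasp_force: 0.0
```

Request:
arm_command([
  [0, 0, 0, 0],
  [0, 0, 0, 0],
  [0, 0, 0, 0],
], gripper=0.28)

```text
clock: 19.45
position: [532.4, 104.2, 136.8]
tool_rot: [0.596, 0.803, 0.001, 0.001]
contact_force: [2.5, 0.8, 1.2]
grip_width: 0.276
grasp_force: 1.0
```

Request:
arm_command([
  [0, 2, 0, 0],
  [0, 2, 0, 0],
  [0, 0, 0, 0],
])

```text
clock: 19.75
position: [535.4, 105.2, 135.8]
tool_rot: [0.596, 0.803, -0.0, -0.0]
contact_force: [-0.2, -0.8, 0.0]
grip_width: 0.279
grasp_force: 0.0
```

Request:
arm_command([
  [0, 0, 0, 0],
  [0, 0, 0, 0],
  [0, 0, 0, 0],
], gripper=0.22)

```text
clock: 20.05
position: [535.4, 105.2, 136.0]
tool_rot: [0.596, 0.803, -0.0, -0.0]
contact_force: [1.5, -0.5, -0.1]
grip_width: 0.222
grasp_force: 0.3
```

Request:
arm_command([
  [0, 0, 0, 0],
  [0, 0, 0, 0],
  [0, 0, 0, 0],
  [0, 0, 0, 0],
], gripper=0.05)

```text
clock: 20.45
position: [535.6, 105.2, 136.1]
tool_rot: [0.596, 0.803, 0.0, 0.0]
contact_force: [1.0, 0.0, -0.3]
grip_width: 0.177
grasp_force: 60.5
```

Gripped. Lift slowly by 150 mm.

Request:
arm_command([
  [0, 0, -3, 0],
  [0, 0, -5, 0],
  [0, 0, -8, 0],
  [0, 0, -10, 0],
  [0, 0, -12, 0],
  [0, 0, -12, 0],
  [0, 0, -12, 0],
  [0, 0, -12, 0],
  [0, 0, -12, 0],
  [0, 0, -12, 0],
  [0, 0, -12, 0],
  [0, 0, -12, 0],
  [0, 0, -10, 0],
  [0, 0, -8, 0],
  [0, 0, -6, 0],
  [0, 0, -3, 0],
  [0, 0, -1, 0],
  [0, 0, 0, 0],
  [0, 0, 0, 0],
  [0, 0, 0, 0],
])

```text
clock: 22.45
position: [535.3, 105.1, 285.6]
tool_rot: [0.596, 0.803, -0.0, -0.0]
contact_force: [0.7, 0.0, -5.0]
grip_width: 0.178
grasp_force: 59.9
```

Run:
```python
from h import *
go([534,105,286])
p=optics.read_camera('scene');t=optics.read_camera('top')
for n in('blue_bottle','red_bottle','carrier','lab_timer','data_logger','orange_bottle'):
    print(n,[(c,r[0]['location'],r[0]['score']) for c,q in(('s',p),('t',t)) for r in [optics.boxes_of(q,n)] if r])
```

```text
clock 22.45 pos [535.3 105.1 285.6] z axis [-0.001 -0.    -1.   ] y [ 0.957  0.29  -0.001] q6 -0.2 F [ 0.7  0.  -5. ] grip 0.178 59.9
shift before turn [ 0.3 -1.3 -0.4] turn 0 shift after turn [ 0.3 -1.3 -0.4]
blue_bottle [('s', [543.1, 19.4, 216.4], 0.63), ('t', [542.8, 32.2, 233.3], 0.71)]
red_bottle [('s', [502.8, 167.1, 207.7], 0.57), ('t', [544.5, 30.0, 235.3], 0.63)]
carrier [('s', [521.5, 92.4, 169.2], 0.77), ('t', [544.8, 48.8, 169.3], 0.63)]
lab_timer [('s', [362.9, -93.2, 12.2], 0.83), ('t', [366.7, -84.1, 17.3], 0.74)]
data_logger [('s', [699.4, -19.6, 13.6], 0.71), ('t', [703.3, -8.1, 20.4], 0.64)]
orange_bottle [('s', [681.1, -161.2, 31.4], 0.54), ('t', [678.4, -152.0, 41.7], 0.43)]
```

Request:
arm_command([
  [0, 0, 0, 0],
  [0, 0, 0, 0],
  [0, 0, 0, 0],
  [0, 0, 0, 0],
  [0, 0, 0, 0],
])

```text
clock: 23.65
position: [535.5, 105.2, 286.1]
tool_rot: [0.596, 0.803, 0.0, -0.0]
contact_force: [0.0, -0.4, -4.9]
grip_width: 0.177
grasp_force: 59.9
```

Run:
```python
from h import *
go([534,105,286]);print(env.finish_job())
```

```text
clock 23.65 pos [535.5 105.2 286.1] z axis [-0.  0. -1.] y [0.957 0.29  0.   ] q6 -0.2 F [ 0.  -0.4 -4.9] grip 0.177 59.9
shift before turn [ 0.3 -1.5  0.1] turn 0 shift after turn [ 0.3 -1.5  0.1]
the job is handed in; nothing more can be done
None
```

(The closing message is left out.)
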